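# Clear the inspection desk into the three trays

### The arm

A 6-joint arm with a two-finger parallel gripper is mounted at the origin on a cart in front of the work surface, level with it; the furniture and walls round the work are solid. World frame = base frame: x ahead of the robot, y to its left, z up, the work surface at z = 0. Lengths are in mm, angles in rad, forces in N, time in s.
With the tool pointing down it reaches from about 350 to 875 mm from the base axis. Payload 4.2 kg.
Tool frame: the origin (TCP) lies midway between the tips of the shut fingers; the grasp point (between the pads) lies 19 mm behind it; z points along the fingers, y is the line along which they close (so a half turn about z gives the same grasp; the last joint's range is limited). The gripper opens to 85 mm and grips with 20 to 120 N. Pads are 22 mm wide; open, the fingers measure 114 mm over their backs; the gripper's body (76 mm by 85 mm) begins 54 mm behind the grasp point. The pads swing forward as they close: fully open they stand 13 mm farther back than shut.
Start: joints at [-0.896, 0.385, 0.008, 0, -1.194, -0.259], TCP at [252.464, -571.718, 231.312] pointing down, gripper open.
Joint ranges: [-3.14, 3.14], [-1.21, 2.06], [-1.07, 1.41], [-3.16, 2.05], [-2.99, -0.16], [-3.1, 3.1]. Speed limits (rad/s): [2.79, 2.79, 3.14, 3.14, 3.14, 3.14].

### API

Orientations are given as a unit quaternion [x, y, z, w].
In Python, from bench import arm gives the robot as it stands.
- The arm moves only by the tool send_rows, never from a script. Its argument "targets" is a list of rows, each an object of numbers: "gripper": the gripper command: -1 is fully open, 1 is shut, values between are in proportion; "x", "y", "z": the shift along the tool's x, y, z in cm; "ax", "ay", "az": the turn, a rotation vector about the tool's x, y, z in degrees. A call has 1 to 5 rows; each row shifts and turns the commanded pose from where the row before left it, along the tool's axes as they then stand; what a row does not reach is not made up. A row lasts 1/12 s, in which the tool goes at most 41.7 mm and 7.16 degrees, less where a joint would pass 70% of its speed; a pose out of reach is approached as far as the arm can. A call is refused whole if a number of a shift passes 4.17 or a number of a turn 7.16, either way. A call with a gripper value outside its range is refused whole. The fingers move at their own pace and stop on an object; the grip force is fixed at half the most. Time passes only in rows, so rows that do not move let the fingers close. It gives the time, the measured TCP pose, the force, the opening and the grip force at its end, in the units of the state.
- arm.read_state(): the state, without advancing time (a new reading comes with each control period).
- arm.get_image(name): name is "scene" or "top"; returns (picture, depth): 480x640x3 uint8, red, green, blue; 480x640 float32, mm along the optical axis (not along the pixel's ray), 0 where there is no reading.
- arm.camera_model(name): a dict with "fx", "fy", "cx", "cy" (pixels), "distortion" ([k1, k2, p1, p2, k3] as OpenCV has them; the pictures are not rectified), "cam_to_world" (4x4, takes a point from camera to world coordinates). Camera axes: x right, y down, z forward; pixel columns grow to the right and rows downward; lengths in mm; the calibration is good to about 2 mm. A picture is of the moment at which its call begins. camera_model takes no time and is no camera call.
- arm.job_done(): hands the job in; it is judged then, once.
Trained networks look in the newest picture that a camera, given by its name, has taken for a name from the list of things; names that differ only in an ending like _2 or _b are one class to them, and where a whole thing is asked for, a point or a joint stands for the part that bears it (a point fixed in the world has none). Each returns a list of dicts, best first, with "score" (0 to 1); they miss things now and then, are a little off and sometimes report something else, mostly with a low value. They report only what shows in the picture. A call takes as long as a camera call.
- arm.boxes_of(camera, thing): "rect" ([left, top, width, height] in pixels, round what is visible of it).
The state is a dict: "clock": time; "joints": joint angles; "joint_vel": joint speeds; "joint_efforts": joint torques, N m; "position": TCP position; "ee_rot": TCP orientation; "contact_force": force on the tool from outside, world axes, zero at the start; "wrist_torque": the same for the moment, N m; "gripper_width": finger opening in mm; "grasp_force": force on a finger pad.
Only numpy, scipy, OpenCV 4.12 (cv2) and the standard library are available. Lean on these libraries where they do the work, as an engineer would, in place of code of your own. Each camera call takes 0.05 s, during which the arm holds its last target. There are 200 camera calls.

### The job

Clear the desk after the inspection. First put the rejected black screw into the red tray, before anything else is moved; then put the two steel gauging pieces (the vee block and the ring) into the blue tray and the two white plastic tubs (the round one with the blue lid and the square one) into the yellow tray, each standing upright on the tray's floor and let go. Leave the bottle and the clear block where they are.

Things in the scene. Friction and masses are not known exactly. Their poses are not given: they have to be found in the camera images.
- screw_mid (a point): the rejected part: a black socket-head screw, 12 x 12 x 38 mm, 21 g, standing upright on its head. The point is its centre, 19 mm above its underside; z is its upright axis. In the red tray it may stand or lie
- steel_vee_mid (a point): steel vee block with a vee groove along its top, 38 (its x) x 62 (its y) x 42 mm high, about 0.42 kg. The point is its centre, 21 mm above its underside; z is up. The two upright sides 38 mm apart are flat
- steel_ring_mid (a point): steel ring gauge lying flat: a ring of 46 mm outside diameter, 18 mm high, about 0.21 kg. The point is its centre, 9 mm above its underside; z is its axis
- round_tub_mid (a point): closed round white tub with a blue lid; body 54 mm in diameter, lid 58 mm in diameter and 9 mm thick at the top, 47 mm high, 0.05 kg. The point is its centre, 23.5 mm above its underside; z is up
- square_tub_mid (a point): closed square white tub with a white lid, 44 (its x) x 40 (its y) x 43 mm high over the lid. The point is its centre, 21.5 mm above its underside; z is up
- red_tray: fixed shallow open tray of red painted sheet metal with a dark rubber floor liner, for rejected parts; 130 (its x) x 180 (its y) x 24 mm high over the rolled rim, walls 4 mm, lined inner floor 122 x 172 mm at 6 mm above the desk. Origin at the centre of its underside, on the desk; its y axis runs along the long side, its x axis across it away from the robot. The three trays stand in a row, in any order
- blue_tray_low: fixed shallow open tray of blue painted sheet metal with a dark rubber floor liner, for steel gauging pieces (not the tall blue bin full of scraps at the back of the desk); 130 (its x) x 180 (its y) x 24 mm high over the rolled rim, walls 4 mm, lined inner floor 122 x 172 mm at 6 mm above the desk. Origin at the centre of its underside, on the desk; its y axis runs along the long side, its x axis across it away from the robot. The three trays stand in a row, in any order
- yellow_tray: fixed shallow open tray of yellow painted sheet metal with a dark rubber floor liner, for plastic tubs; 130 (its x) x 180 (its y) x 24 mm high over the rolled rim, walls 4 mm, lined inner floor 122 x 172 mm at 6 mm above the desk. Origin at the centre of its underside, on the desk; its y axis runs along the long side, its x axis across it away from the robot. The three trays stand in a row, in any order
- bottle_mid (a point): bystander, to be left alone: loose plastic bottle with a yellow cap, 52 mm in diameter, 105 mm high. The point is its centre, 52.5 mm above the desk
- clear_block_mid (a point): bystander, to be left alone: loose clear acrylic block with a small pink part inside, 40 x 40 x 34 mm. The point is its centre, 17 mm above the desk

How it is judged:
By the outcome, as a careful person would: the job done as asked, in the order asked, and still so for the second after the job is handed in, with the robot touching nothing.
It also fails if it takes over 120 s, if anything falls off the work surface, if the arm or the gripper's body presses on something with over 40 N, if the wrist force passes 120 N, or if a joint passes its speed limit or range.

## Working session

There is one attempt and no reset: what is moved stays moved. The work goes in short steps, Python scripts to look and compute and a tool call to move; the robot and the scene stay as the last step left them, time stands still between calls to the robot, and variables do not carry over. Pictures are saved under pics/ and viewed, at most 14 in all, crops included, and the job is handed in when it is done.

Besides the shell and the picture viewer there is one more tool, called after "Emit:" as a command line: name --argument value ..., lists and objects as JSON in quotes. send_rows: Moves the arm, as the interface text tells. Its arguments: {"type":"object","properties":{"targets":{"type":"array"}},"required":["targets"]}

```bash
ls; mkdir -p pics; cat > h.py <<'E'
import numpy as np, cv2
from bench import arm
def pts(cam):
    im,d=arm.get_image(cam); m=arm.camera_model(cam)
    K=np.array([[m['fx'],0,m['cx']],[0,m['fy'],m['cy']],[0,0,1.]])
    v,u=np.mgrid[0:480,0:640]
    n=cv2.undistortPoints(np.stack([u,v],-1).reshape(-1,1,2).astype(np.float64),K,np.array(m['distortion'],float)).reshape(480,640,2)
    p=np.dstack([n[...,0]*d,n[...,1]*d,d,np.ones_like(d)])@np.array(m['cam_to_world']).T
    p=p[...,:3]; p[d==0]=np.nan
    return im,p
E
python3 - <<'E'
from h import *
things="screw_mid steel_vee_mid steel_ring_mid round_tub_mid square_tub_mid red_tray blue_tray_low yellow_tray bottle_mid clear_block_mid".split()
for c in("top","scene"):
    im,p=pts(c); cv2.imwrite(f"pics/{c}1.png",im[...,::-1]); np.save(f"{c}1.npy",p)
    print(c,np.array(arm.camera_model(c)['cam_to_world'])[:3,3].round())
    for t in things:
        for b in arm.boxes_of(c,t)[:2]:
            l,tp,w,h=b['rect']; u,v=int(l+w/2),int(tp+h/2)
            print(t,round(b['score'],2),np.round(b['rect']),p[min(v,479),min(u,639)].round())
s=arm.read_state();print(s)
E
```

```text
pics
top [ 361.  -14. 1246.]
steel_vee_mid 0.73 [376. 287.  30.  23.] [ 441. -203.   38.]
steel_ring_mid 0.72 [339. 291.  17.  19.] [436. -95.   4.]
round_tub_mid 0.75 [429. 284.  27.  24.] [ 448. -329.   42.]
square_tub_mid 0.64 [284. 283.  23.  20.] [449.  37.  44.]
red_tray 0.82 [392. 208.  76.  54.] [ 609. -309.   10.]
red_tray 0.63 [285. 281.  24.  21.] [454.  34.  41.]
blue_tray_low 0.82 [316. 209.  70.  52.] [ 607. -105.    2.]
yellow_tray 0.55 [230. 209.  72.  58.] [nan nan nan]
bottle_mid 0.97 [212. 155.  23.  27.] [759. 225.  78.]
clear_block_mid 0.61 [245. 282.  23.  21.] [451. 137.  35.]
scene [-240.  664.  540.]
screw_mid 0.58 [224. 338.   8.  23.] [427. 279.  24.]
screw_mid 0.55 [350. 214.  87.  42.] [ 601. -307.    8.]
steel_vee_mid 0.59 [402. 247.  26.  30.] [ 427. -177.   38.]
steel_vee_mid 0.27 [439. 232.  28.  32.] [ 424. -307.   35.]
round_tub_mid 0.56 [438. 232.  28.  31.] [ 428. -307.   34.]
square_tub_mid 0.87 [320. 283.  22.  31.] [435.  48.  30.]
red_tray 0.63 [348. 216.  88.  40.] [ 597. -300.    9.]
blue_tray_low 0.7 [283. 233.  98.  45.] [ 611. -111.    7.
[... 193 characters left out ...]
s': array([-8.96390084e-01,  3.84667354e-01,  7.91668298e-03,  1.91378746e-05,
       -1.19398284e+00, -2.58578806e-01]), 'joint_vel': array([-0.00149146,  0.00215545,  0.00162537, -0.00018765,  0.0003542 ,
        0.00037282]), 'joint_efforts': array([-2.36831411e-04, -3.92101049e+01,  1.88619018e+01,  4.19053987e+00,
       -3.56400597e-04, -9.63761551e-06]), 'position': array([ 252.47246403, -571.72758653,  231.34118882]), 'ee_rot': array([-2.06422444e-01,  9.78462965e-01, -3.20519776e-05,  6.17798073e-06]), 'contact_force': array([-0.32153496,  0.22222176, -0.58193187]), 'wrist_torque': array([ 0.05282907, -0.03379364,  0.04505909]), 'grasp_force': 0.0, 'gripper_width': 85.4040932971178}
```

View pics/top1.png

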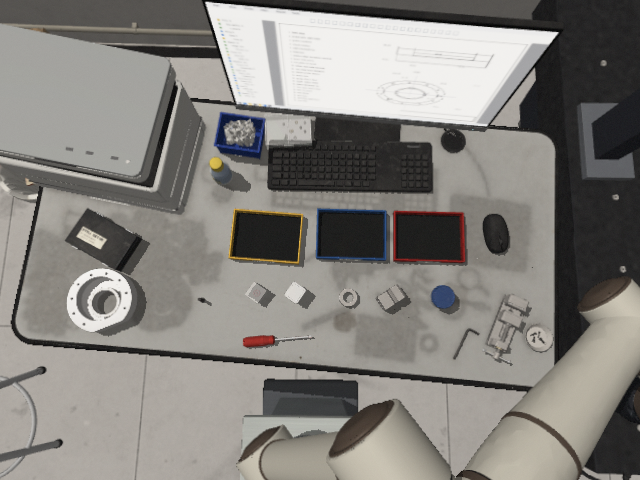

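View pics/scene1.png

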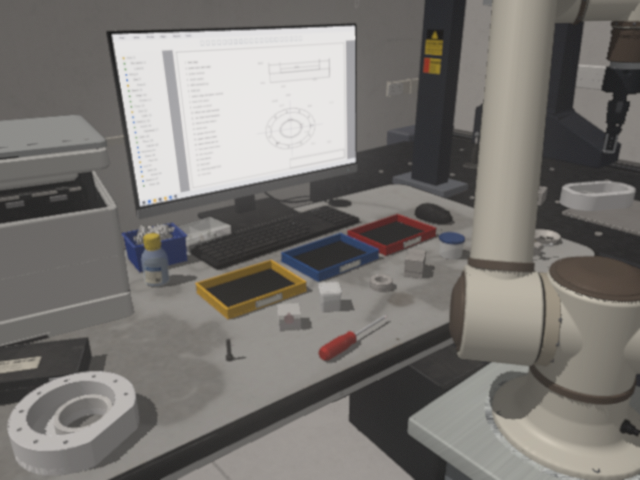

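The top view shows the screw near (204,300), the clear block near (258,293), and the square tub near (297,293). The ring is near (348,297), the vee near (392,298) and the round tub near (443,297). Left to right, the trays are yellow, blue and red. Next I'll measure these more precisely.

```bash
python3 - <<'E'
from h import *
p=np.load("top1.npy"); im=cv2.imread("pics/top1.png")
crop=cv2.resize(im[270:325,190:470],None,fx=2.85,fy=2.85,interpolation=cv2.INTER_CUBIC)
cv2.imwrite("pics/c1.png",crop)
print("table z",np.nanmedian(p[320:330,380:440,2]), "tray floors",[np.nanmedian(p[225:245,a:a+30,2]).round(1) for a in(250,335,415)])
for n,(l,t,w,h),zlo in [("screw",(194,290,22,20),8),("clear",(243,280,29,27),20),("sq",(282,279,29,29),30),("ring",(336,288,24,24),10),("vee",(373,283,37,30),25),("round",(427,282,32,30),35)]:
    q=p[t:t+h,l:l+w].reshape(-1,3); q=q[q[:,2]>zlo]
    if len(q)<3: print(n,len(q));continue
    print(n,len(q),"mean",q.mean(0).round(1),"z95",np.percentile(q[:,2],95).round(1),cv2.minAreaRect(q[:,:2].astype(np.float32)))
q=np.load("scene1.npy")[330:365,215:240].reshape(-1,3);q=q[(q[:,2]>8)];print("screw scene",len(q),np.median(q,0),q.min(0),q.max(0))
# trays: color masks
hsv=cv2.cvtColor(im,cv2.COLOR_BGR2HSV)
for n,(l,t,w,h) in [("yellow",(225,203,84,65)),("blue",(312,203,78,65)),("red",(390,203,80,65))]:
    H=hsv[t:t+h,l:l+w]; lo={"yellow":(15,36),"blue":(100,125),"red":(0,8)}[n]
    m=(H[...,1]>120)&(H[...,0]>=lo[0])&(H[...,0]<=lo[1])&(H[...,2]>70)
    r=p[t:t+h,l:l+w][m]; r=r[np.isfinite(r[:,0])]; print(n,len(r),cv2.minAreaRect(r[:,:2].astype(np.float32)))
E
```

```text
table z -0.1704717675258962 tray floors [np.float64(6.1), np.float64(6.2), np.float64(6.5)]
screw 23 mean [431.9 271.9  23.7] z95 39.5 ((436.415283203125, 265.30438232421875), (8.835556983947754, 31.29200553894043), 33.01085662841797)
clear 263 mean [450.  135.5  33.7] z95 37.7 ((450.20654296875, 136.05674743652344), (39.8135871887207, 39.61549758911133), 55.87135696411133)
sq 289 mean [450.9  37.1  42.6] z95 46.4 ((451.4355163574219, 37.502296447753906), (40.8917350769043, 44.288780212402344), 56.272422790527344)
ring 182 mean [443.1 -95.9  17.8] z95 22.1 ((443.3017578125, -95.7519760131836), (45.32564926147461, 43.4222412109375), 0.3737855851650238)
vee 388 mean [ 444.4 -201.6   40.7] z95 45.9 ((444.92578125, -202.78663635253906), (38.07963943481445, 62.06297302246094), 33.347816467285156)
round 457 mean [ 446.9 -329.4   46.2] z95 50.0 ((446.891845703125, -329.18756103515625), (57.80473327636719, 56.89112091064453), 88.74995422363281)
screw scene 97 [428.10070312 277.04842985  22.04982674] [422.62927037 270.544729     8.01598776] [432.98181072 282.1644741   41.24928945]
yellow 629 ((600.619140625, 118.8773193359375), (185.83627319335938, 137.96453857421875), 86.57018280029297)
blue 381 ((606.4589233398438, -102.95521545410156), (178.55213928222656, 132.3128662109375), 89.4518814086914)
red 559 ((605.6774291992188, -305.077880859375), (135.3744354248047, 182.89813232421875), 0.07871876657009125)
```

View pics/c1.png

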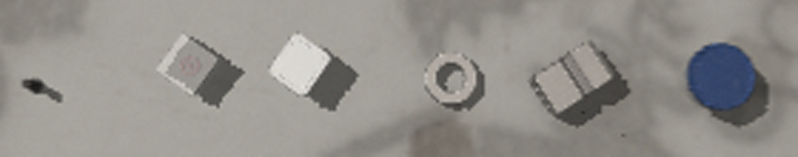

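Emit:
send_rows --targets '[{"gripper": -1, "az": -7}, {"gripper": -1, "az": -7}, {"gripper": -1, "az": -7}, {"gripper": -1, "az": -7}, {"gripper": -1, "az": -7}]'

```text
$.targets[0]: bad value
```

Emit:
send_rows --targets '[{"gripper": -1, "az": -7}, {"gripper": -1, "az": -7}, {"gripper": -1, "az": -7}, {"gripper": -1, "az": -7}, {"gripper": -1, "az": -3.2}]'

```text
$.targets[0]: bad value
```

Emit:
send_rows --targets '[{"gripper": -1, "y": -4}, {"gripper": -1, "y": -4}, {"gripper": -1, "y": -4}, {"gripper": -1, "y": -4}, {"gripper": -1, "y": -2}]'

```text
$.targets[0]: bad value
```

Emit:
send_rows --targets '[{"gripper": -1, "x": 0, "y": 0, "z": 0, "ax": 0, "ay": 0, "az": -7}, {"gripper": -1, "x": 0, "y": 0, "z": 0, "ax": 0, "ay": 0, "az": -7}, {"gripper": -1, "x": 0, "y": 0, "z": 0, "ax": 0, "ay": 0, "az": -7}, {"gripper": -1, "x": 0, "y": 0, "z": 0, "ax": 0, "ay": 0, "az": -7}, {"gripper": -1, "x": 0, "y": 0, "z": 0, "ax": 0, "ay": 0, "az": -7}]'

```text
clock: 1.52
position: [252.5, -571.7, 231.3]
ee_rot: [-0.494, 0.87, 0.0, 0.0]
contact_force: [0.1, 0.1, 0.7]
gripper_width: 85.2
grasp_force: 0.0
```

Emit:
send_rows --targets '[{"gripper": -1, "x": 0, "y": 0, "z": 0, "ax": 0, "ay": 0, "az": -7}, {"gripper": -1, "x": 0, "y": 0, "z": 0, "ax": 0, "ay": 0, "az": -7}, {"gripper": -1, "x": 0, "y": 0, "z": 0, "ax": 0, "ay": 0, "az": -7}, {"gripper": -1, "x": 0, "y": 0, "z": 0, "ax": 0, "ay": 0, "az": -7}, {"gripper": -1, "x": 0, "y": 0, "z": 0, "ax": 0, "ay": 0, "az": -3.2}]'

```text
clock: 1.93
position: [252.4, -571.7, 231.3]
ee_rot: [0.709, -0.705, 0.0, 0.0]
contact_force: [0.5, 0.1, 0.6]
gripper_width: 85.5
grasp_force: 0.0
```

Emit:
send_rows --targets '[{"gripper": -1, "x": 0, "y": -4, "z": 0, "ax": 0, "ay": 0, "az": 0}, {"gripper": -1, "x": 0, "y": -4, "z": 0, "ax": 0, "ay": 0, "az": 0}, {"gripper": -1, "x": 0, "y": -4, "z": 0, "ax": 0, "ay": 0, "az": 0}, {"gripper": -1, "x": 0, "y": -4, "z": 0, "ax": 0, "ay": 0, "az": 0}, {"gripper": -1, "x": 0, "y": -2, "z": 0, "ax": 0, "ay": 0, "az": 0}]'

```text
clock: 2.35
position: [436.5, -571.0, 230.5]
ee_rot: [0.708, -0.706, 0.0, -0.0]
contact_force: [0.2, -1.6, -0.4]
gripper_width: 85.3
grasp_force: 0.0
```

Emit:
send_rows --targets '[{"gripper": -1, "x": -4, "y": 0, "z": 0, "ax": 0, "ay": 0, "az": 0}, {"gripper": -1, "x": -4, "y": 0, "z": 0, "ax": 0, "ay": 0, "az": 0}, {"gripper": -1, "x": -4, "y": 0, "z": 0, "ax": 0, "ay": 0, "az": 0}, {"gripper": -1, "x": -4, "y": 0, "z": 0, "ax": 0, "ay": 0, "az": 0}, {"gripper": -1, "x": -4, "y": 0, "z": 0, "ax": 0, "ay": 0, "az": 0}]'

```text
clock: 2.77
position: [432.2, -369.9, 231.1]
ee_rot: [0.707, -0.707, -0.0, 0.0]
contact_force: [1.2, 1.1, 0.2]
gripper_width: 85.4
grasp_force: 0.0
```

Emit:
send_rows --targets '[{"gripper": -1, "x": -4, "y": 0, "z": 0, "ax": 0, "ay": 0, "az": 0}, {"gripper": -1, "x": -4, "y": 0, "z": 0, "ax": 0, "ay": 0, "az": 0}, {"gripper": -1, "x": -4, "y": 0, "z": 0, "ax": 0, "ay": 0, "az": 0}, {"gripper": -1, "x": -4, "y": 0, "z": 0, "ax": 0, "ay": 0, "az": 0}, {"gripper": -1, "x": -4, "y": 0, "z": 0, "ax": 0, "ay": 0, "az": 0}]'

```text
clock: 3.18
position: [431.9, -169.9, 231.6]
ee_rot: [0.707, -0.707, 0.0, -0.0]
contact_force: [0.9, 0.9, -0.5]
gripper_width: 85.7
grasp_force: 0.0
```

Emit:
send_rows --targets '[{"gripper": -1, "x": -4, "y": 0, "z": 0, "ax": 0, "ay": 0, "az": 0}, {"gripper": -1, "x": -4, "y": 0, "z": 0, "ax": 0, "ay": 0, "az": 0}, {"gripper": -1, "x": -4, "y": 0, "z": 0, "ax": 0, "ay": 0, "az": 0}, {"gripper": -1, "x": -4, "y": 0, "z": 0, "ax": 0, "ay": 0, "az": 0}, {"gripper": -1, "x": -4, "y": 0, "z": 0, "ax": 0, "ay": 0, "az": 0}]'

```text
clock: 3.6
position: [431.8, 30.3, 231.8]
ee_rot: [0.707, -0.707, 0.0, -0.001]
contact_force: [1.9, -0.6, 0.1]
gripper_width: 85.6
grasp_force: 0.0
```

Emit:
send_rows --targets '[{"gripper": -1, "x": -4, "y": 0, "z": 0, "ax": 0, "ay": 0, "az": 0}, {"gripper": -1, "x": -4, "y": 0, "z": 0, "ax": 0, "ay": 0, "az": 0}, {"gripper": -1, "x": -4, "y": 0, "z": 0, "ax": 0, "ay": 0, "az": 0}, {"gripper": -1, "x": -4, "y": 0, "z": 0, "ax": 0, "ay": 0, "az": 0}, {"gripper": -1, "x": -4, "y": 0, "z": 0, "ax": 0, "ay": 0, "az": 0}]'

```text
clock: 4.02
position: [431.6, 230.4, 231.8]
ee_rot: [0.707, -0.707, 0.0, -0.0]
contact_force: [0.3, -0.4, 0.4]
gripper_width: 85.6
grasp_force: 0.0
```

Emit:
send_rows --targets '[{"gripper": -1, "x": -4, "y": 0, "z": 4, "ax": 0, "ay": 0, "az": 0}, {"gripper": -1, "x": 0, "y": 0, "z": 4, "ax": 0, "ay": 0, "az": 0}, {"gripper": -1, "x": 0, "y": 0, "z": 4, "ax": 0, "ay": 0, "az": 0}, {"gripper": -1, "x": 0, "y": 0, "z": 2, "ax": 0, "ay": 0, "az": 0}, {"gripper": -1, "x": 0, "y": 0, "z": 0, "ax": 0, "ay": 0, "az": 0}]'

```text
clock: 4.43
position: [429.4, 255.5, 97.2]
ee_rot: [-0.707, 0.707, 0.0, -0.005]
contact_force: [-0.2, 0.4, 1.0]
gripper_width: 85.7
grasp_force: 0.0
```

```bash
python3 - <<'E'
from h import *
q0=None
im,q=pts("scene")
print(arm.read_state()['position'].round(1))
a=q[325:372,205:250].reshape(-1,3);m=(a[:,2]>5)&(a[:,2]<50)&(abs(a[:,0]-430)<25)&(abs(a[:,1]-275)<25);b=a[m]
for lo,hi in((5,14),(14,28),(28,42)):
    s=b[(b[:,2]>lo)&(b[:,2]<hi)];print(len(s),np.median(s,0).round(1))
cv2.imwrite("pics/s2.png",cv2.resize(im[270:390,150:310,::-1],None,fx=5,fy=5))
E
```

```text
[431.2 256.9 100.1]
48 [427.3 278.2   8.5]
34 [427.4 277.2  21.1]
37 [428.1 277.1  35.6]
```

View pics/s2.png

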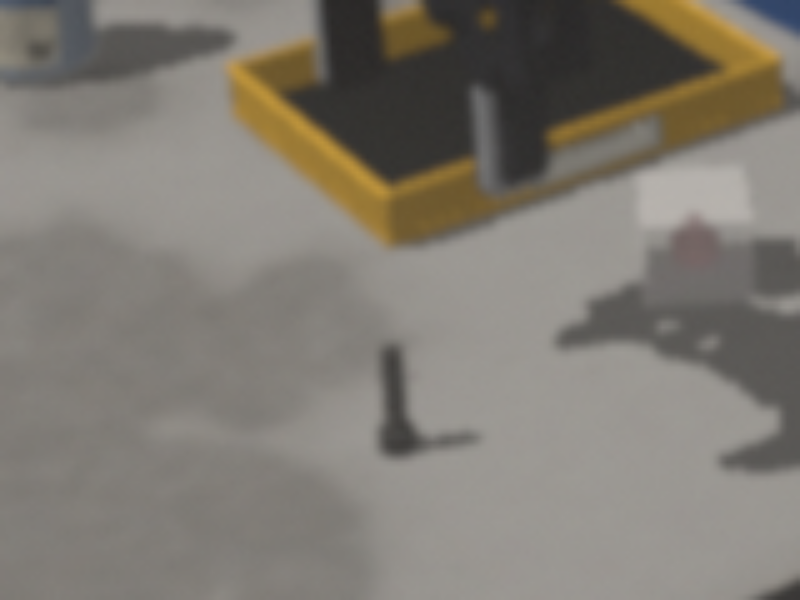

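The screw is still upright at about (431,275), head down at crop pixel (397,438). The open gripper is above it.

Emit:
send_rows --targets '[{"gripper": -1, "x": -1.8, "y": 0, "z": 0, "ax": 0, "ay": 0, "az": 0}, {"gripper": -1, "x": 0, "y": 0, "z": 2, "ax": 0, "ay": 0, "az": 0}, {"gripper": -1, "x": 0, "y": 0, "z": 2, "ax": 0, "ay": 0, "az": 0}, {"gripper": -1, "x": 0, "y": 0, "z": 2, "ax": 0, "ay": 0, "az": 0}, {"gripper": -1, "x": 0, "y": 0, "z": 0, "ax": 0, "ay": 0, "az": 0}]'

```text
clock: 4.9
position: [431.9, 276.2, 41.1]
ee_rot: [0.707, -0.707, -0.0, 0.001]
contact_force: [-0.4, -0.5, -0.6]
gripper_width: 85.4
grasp_force: 0.0
```

Lower 31 mm and close.

Emit:
send_rows --targets '[{"gripper": -1, "x": 0, "y": 0, "z": 1.5, "ax": 0, "ay": 0, "az": 0}, {"gripper": -1, "x": 0, "y": 0, "z": 1.5, "ax": 0, "ay": 0, "az": 0}, {"gripper": -1, "x": 0, "y": 0, "z": 0, "ax": 0, "ay": 0, "az": 0}, {"gripper": 1, "x": 0, "y": 0, "z": 0, "ax": 0, "ay": 0, "az": 0}, {"gripper": 1, "x": 0, "y": 0, "z": 0, "ax": 0, "ay": 0, "az": 0}]'

```text
clock: 5.32
position: [433.3, 277.2, 13.9]
ee_rot: [0.707, -0.707, 0.0, -0.002]
contact_force: [-0.0, 0.6, 0.2]
gripper_width: 63.6
grasp_force: 0.0
```

Emit:
send_rows --targets '[{"gripper": 1, "x": 0, "y": 0, "z": 0, "ax": 0, "ay": 0, "az": 0}, {"gripper": 1, "x": 0, "y": 0, "z": 0, "ax": 0, "ay": 0, "az": 0}, {"gripper": 1, "x": 0, "y": 0, "z": 0, "ax": 0, "ay": 0, "az": 0}, {"gripper": 1, "x": 0, "y": 0, "z": 0, "ax": 0, "ay": 0, "az": 0}, {"gripper": 1, "x": 0, "y": 0, "z": 0, "ax": 0, "ay": 0, "az": 0}]'

```text
clock: 5.73
position: [432.4, 276.1, 12.6]
ee_rot: [0.707, -0.707, 0.0, -0.0]
contact_force: [-1.8, -0.7, 4.8]
gripper_width: 13.2
grasp_force: 58.4
```

Emit:
send_rows --targets '[{"gripper": 1, "x": 0, "y": 0, "z": 0, "ax": 0, "ay": 0, "az": 0}, {"gripper": 1, "x": 0, "y": 0, "z": 0, "ax": 0, "ay": 0, "az": 0}, {"gripper": 1, "x": 0, "y": 0, "z": 0, "ax": 0, "ay": 0, "az": 0}, {"gripper": 1, "x": 0, "y": 0, "z": 0, "ax": 0, "ay": 0, "az": 0}, {"gripper": 1, "x": 0, "y": 0, "z": 0, "ax": 0, "ay": 0, "az": 0}]'

```text
clock: 6.15
position: [432.4, 276.1, 12.6]
ee_rot: [0.707, -0.707, 0.0, -0.0]
contact_force: [-0.6, -0.0, 5.9]
gripper_width: 13.5
grasp_force: 58.4
```

Emit:
send_rows --targets '[{"gripper": 1, "x": 0, "y": 0, "z": -2, "ax": 0, "ay": 0, "az": 0}, {"gripper": 1, "x": 0, "y": 0, "z": -3, "ax": 0, "ay": 0, "az": 0}, {"gripper": 1, "x": 0, "y": 0, "z": -3, "ax": 0, "ay": 0, "az": 0}, {"gripper": 1, "x": 0, "y": 0, "z": -3, "ax": 0, "ay": 0, "az": 0}, {"gripper": 1, "x": 0, "y": 0, "z": 0, "ax": 0, "ay": 0, "az": 0}]'

```text
clock: 6.57
position: [435.0, 278.5, 127.7]
ee_rot: [0.708, -0.706, 0.0, -0.006]
contact_force: [0.8, 0.3, 0.1]
gripper_width: 13.3
grasp_force: 58.5
```

```bash
python3 - <<'E'
from h import *
im,q=pts("scene")
cv2.imwrite("pics/s3.png",cv2.resize(im[240:390,130:330,::-1],None,fx=4,fy=4))
E
```

```text
(no output)
```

View pics/s3.png

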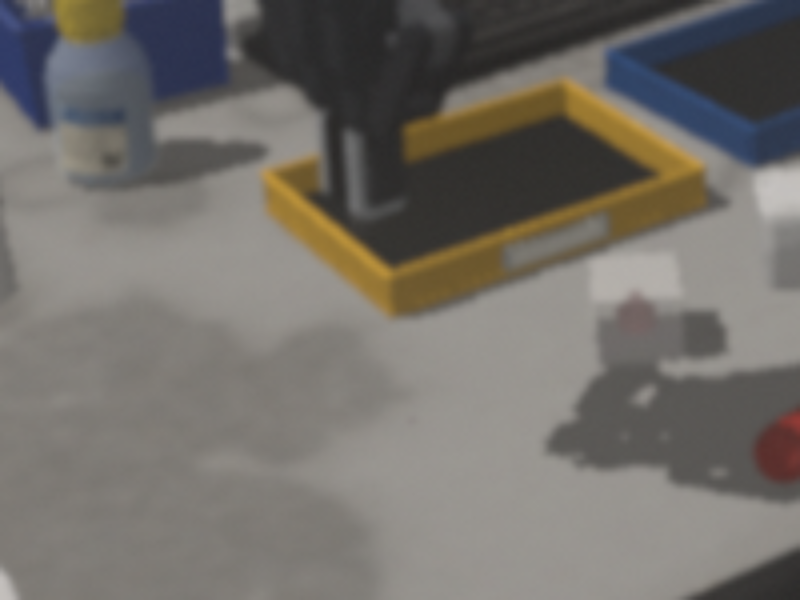

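The screw has left the desk and is held between the pads. Next I carry it to the red tray.

Emit:
send_rows --targets '[{"gripper": 1, "x": 3.9, "y": -1.2, "z": 0, "ax": 0, "ay": 0, "az": 0}, {"gripper": 1, "x": 3.9, "y": -1.2, "z": 0, "ax": 0, "ay": 0, "az": 0}, {"gripper": 1, "x": 3.9, "y": -1.2, "z": 0, "ax": 0, "ay": 0, "az": 0}, {"gripper": 1, "x": 3.9, "y": -1.2, "z": 0, "ax": 0, "ay": 0, "az": 0}, {"gripper": 1, "x": 3.9, "y": -1.2, "z": 0, "ax": 0, "ay": 0, "az": 0}]'

```text
clock: 7.03
position: [491.5, 78.9, 120.7]
ee_rot: [0.707, -0.707, -0.0, 0.001]
contact_force: [0.0, 0.9, -0.5]
gripper_width: 13.2
grasp_force: 58.5
```

Emit:
send_rows --targets '[{"gripper": 1, "x": 3.9, "y": -1.2, "z": 0, "ax": 0, "ay": 0, "az": 0}, {"gripper": 1, "x": 3.9, "y": -1.2, "z": 0, "ax": 0, "ay": 0, "az": 0}, {"gripper": 1, "x": 3.9, "y": -1.2, "z": 0, "ax": 0, "ay": 0, "az": 0}, {"gripper": 1, "x": 3.9, "y": -1.2, "z": 0, "ax": 0, "ay": 0, "az": 0}, {"gripper": 1, "x": 3.9, "y": -1.2, "z": 0, "ax": 0, "ay": 0, "az": 0}]'

```text
clock: 7.45
position: [551.7, -116.2, 120.5]
ee_rot: [0.707, -0.707, -0.001, 0.001]
contact_force: [0.9, 0.2, -0.3]
gripper_width: 13.2
grasp_force: 58.5
```

Emit:
send_rows --targets '[{"gripper": 1, "x": 3.9, "y": -1.2, "z": 0, "ax": 0, "ay": 0, "az": 0}, {"gripper": 1, "x": 3.9, "y": -1.2, "z": 0, "ax": 0, "ay": 0, "az": 0}, {"gripper": 1, "x": 3.9, "y": -1.2, "z": 0, "ax": 0, "ay": 0, "az": 0}, {"gripper": 1, "x": 3.9, "y": -1.2, "z": 0, "ax": 0, "ay": 0, "az": 0}, {"gripper": 1, "x": 0, "y": 0, "z": 0, "ax": 0, "ay": 0, "az": 0}]'

```text
clock: 7.87
position: [600.8, -276.4, 119.3]
ee_rot: [-0.705, 0.709, 0.0, -0.001]
contact_force: [0.7, 1.1, 0.6]
gripper_width: 13.4
grasp_force: 58.5
```

Emit:
send_rows --targets '[{"gripper": 1, "x": 1, "y": -0.5, "z": 3, "ax": 0, "ay": 0, "az": 0}, {"gripper": 1, "x": 0, "y": 0, "z": 3, "ax": 0, "ay": 0, "az": 0}, {"gripper": 1, "x": 0, "y": 0, "z": 2, "ax": 0, "ay": 0, "az": 0}, {"gripper": 1, "x": 0, "y": 0, "z": 1, "ax": 0, "ay": 0, "az": 0}, {"gripper": 1, "x": 0, "y": 0, "z": 0, "ax": 0, "ay": 0, "az": 0}]'

```text
clock: 8.28
position: [602.7, -279.5, 27.6]
ee_rot: [-0.707, 0.707, 0.003, -0.002]
contact_force: [-0.1, -0.9, 0.1]
gripper_width: 12.9
grasp_force: 58.5
```

Emit:
send_rows --targets '[{"gripper": 1, "x": 0, "y": 0, "z": 0.8, "ax": 0, "ay": 0, "az": 0}, {"gripper": 1, "x": 0, "y": 0, "z": 0, "ax": 0, "ay": 0, "az": 0}, {"gripper": 1, "x": 0, "y": 0, "z": 0, "ax": 0, "ay": 0, "az": 0}, {"gripper": 1, "x": 0, "y": 0, "z": 0, "ax": 0, "ay": 0, "az": 0}, {"gripper": 1, "x": 0, "y": 0, "z": 0, "ax": 0, "ay": 0, "az": 0}]'

```text
clock: 8.7
position: [606.1, -280.1, 25.1]
ee_rot: [0.707, -0.707, 0.001, -0.001]
contact_force: [0.5, 0.5, 0.0]
gripper_width: 13.4
grasp_force: 58.5
```

Emit:
send_rows --targets '[{"gripper": 1, "x": 0, "y": 0, "z": 0.5, "ax": 0, "ay": 0, "az": 0}, {"gripper": 1, "x": 0, "y": 0, "z": 0, "ax": 0, "ay": 0, "az": 0}, {"gripper": 1, "x": 0, "y": 0, "z": 0, "ax": 0, "ay": 0, "az": 0}, {"gripper": 0.3, "x": 0, "y": 0, "z": 0, "ax": 0, "ay": 0, "az": 0}, {"gripper": 0.3, "x": 0, "y": 0, "z": 0, "ax": 0, "ay": 0, "az": 0}]'

```text
clock: 9.12
position: [605.3, -280.1, 18.8]
ee_rot: [0.707, -0.707, -0.0, 0.0]
contact_force: [-0.4, -0.8, -0.2]
gripper_width: 29.9
grasp_force: 0.0
```

Emit:
send_rows --targets '[{"gripper": 0.3, "x": 0, "y": 0, "z": 0, "ax": 0, "ay": 0, "az": 0}, {"gripper": 0.3, "x": 0, "y": 0, "z": 0, "ax": 0, "ay": 0, "az": 0}, {"gripper": 0.3, "x": 0, "y": 0, "z": 0, "ax": 0, "ay": 0, "az": 0}, {"gripper": 0.3, "x": 0, "y": 0, "z": -1, "ax": 0, "ay": 0, "az": 0}, {"gripper": 0.3, "x": 0, "y": 0, "z": -2, "ax": 0, "ay": 0, "az": 0}]'

```text
clock: 9.53
position: [603.4, -279.6, 46.8]
ee_rot: [-0.707, 0.707, 0.003, -0.001]
contact_force: [0.1, -0.1, 0.2]
gripper_width: 30.0
grasp_force: 0.0
```

Emit:
send_rows --targets '[{"gripper": 0.3, "x": 0, "y": 0, "z": -3, "ax": 0, "ay": 0, "az": 0}, {"gripper": 0.3, "x": 0, "y": 0, "z": -3, "ax": 0, "ay": 0, "az": 0}, {"gripper": 0.3, "x": 0, "y": 0, "z": -3, "ax": 0, "ay": 0, "az": 0}, {"gripper": -1, "x": 0, "y": 0, "z": 0, "ax": 0, "ay": 0, "az": 0}, {"gripper": -1, "x": 0, "y": 0, "z": 0, "ax": 0, "ay": 0, "az": 0}]'

```text
clock: 9.95
position: [606.7, -280.5, 142.5]
ee_rot: [0.707, -0.707, 0.003, -0.002]
contact_force: [-0.2, 0.4, -0.6]
gripper_width: 52.8
grasp_force: 0.0
```

```bash
python3 - <<'E'
from h import *
im,q=pts("scene")
cv2.imwrite("pics/s4.png",cv2.resize(im[170:320,270:470,::-1],None,fx=4,fy=4))
E
```

```text
(no output)
```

View pics/s4.png

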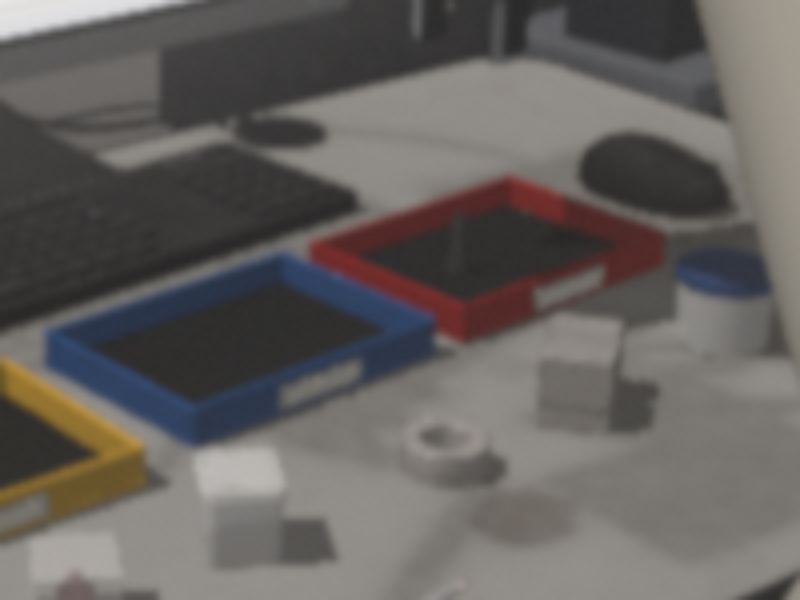

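The screw stands in the red tray (crop pixel 457,250). Next is the vee block.

Emit:
send_rows --targets '[{"gripper": -1, "x": -2, "y": 3.5, "z": 0, "ax": 0, "ay": 0, "az": 0}, {"gripper": -1, "x": -2, "y": 3.5, "z": 0, "ax": 0, "ay": 0, "az": 0}, {"gripper": -1, "x": -2, "y": 3.5, "z": 0, "ax": 0, "ay": 0, "az": 0}, {"gripper": -1, "x": -1.8, "y": 3.5, "z": 0, "ax": 0, "ay": 0, "az": 0}, {"gripper": -1, "x": 0, "y": 2.2, "z": 0, "ax": 0, "ay": 0, "az": 0}]'

```text
clock: 10.42
position: [438.4, -199.9, 137.4]
ee_rot: [0.708, -0.707, -0.003, 0.001]
contact_force: [0.3, -0.2, -0.3]
gripper_width: 85.0
grasp_force: 0.0
```

Emit:
send_rows --targets '[{"gripper": -1, "x": 0, "y": 0, "z": 0, "ax": 0, "ay": 0, "az": -7}, {"gripper": -1, "x": 0, "y": 0, "z": 0, "ax": 0, "ay": 0, "az": -7}, {"gripper": -1, "x": 0, "y": 0, "z": 0, "ax": 0, "ay": 0, "az": -7}, {"gripper": -1, "x": 0, "y": 0, "z": 0, "ax": 0, "ay": 0, "az": -7}, {"gripper": -1, "x": 0, "y": 0, "z": 0, "ax": 0, "ay": 0, "az": -5.3}]'

```text
clock: 10.83
position: [442.3, -202.0, 137.9]
ee_rot: [0.881, -0.472, -0.001, 0.0]
contact_force: [-0.2, 0.7, 0.3]
gripper_width: 85.4
grasp_force: 0.0
```

Emit:
send_rows --targets '[{"gripper": -1, "x": 0, "y": 0, "z": 3, "ax": 0, "ay": 0, "az": 0}, {"gripper": -1, "x": 0, "y": 0, "z": 3, "ax": 0, "ay": 0, "az": 0}, {"gripper": -1, "x": 0, "y": 0, "z": 0, "ax": 0, "ay": 0, "az": 0}, {"gripper": -1, "x": 0, "y": 0, "z": 0, "ax": 0, "ay": 0, "az": 0}, {"gripper": -1, "x": 0, "y": 0, "z": 0, "ax": 0, "ay": 0, "az": 0}]'

```text
clock: 11.25
position: [443.8, -202.4, 79.5]
ee_rot: [0.88, -0.474, 0.0, 0.0]
contact_force: [-0.7, -0.5, 0.4]
gripper_width: 85.4
grasp_force: 0.0
```

Emit:
send_rows --targets '[{"gripper": -1, "x": 0, "y": 0, "z": 2.5, "ax": 0, "ay": 0, "az": 0}, {"gripper": -1, "x": 0, "y": 0, "z": 2.5, "ax": 0, "ay": 0, "az": 0}, {"gripper": -1, "x": 0, "y": 0, "z": 2, "ax": 0, "ay": 0, "az": 0}, {"gripper": -1, "x": 0, "y": 0, "z": 0, "ax": 0, "ay": 0, "az": 0}, {"gripper": -1, "x": 0, "y": 0, "z": 0, "ax": 0, "ay": 0, "az": 0}]'

```text
clock: 11.67
position: [444.0, -202.3, 9.6]
ee_rot: [0.88, -0.474, 0.0, 0.0]
contact_force: [0.5, 0.2, 1.0]
gripper_width: 85.3
grasp_force: 0.0
```

Emit:
send_rows --targets '[{"gripper": 1, "x": 0, "y": 0, "z": 0, "ax": 0, "ay": 0, "az": 0}, {"gripper": 1, "x": 0, "y": 0, "z": 0, "ax": 0, "ay": 0, "az": 0}, {"gripper": 1, "x": 0, "y": 0, "z": 0, "ax": 0, "ay": 0, "az": 0}, {"gripper": 1, "x": 0, "y": 0, "z": 0, "ax": 0, "ay": 0, "az": 0}, {"gripper": 1, "x": 0, "y": 0, "z": 0, "ax": 0, "ay": 0, "az": 0}]'

```text
clock: 12.08
position: [444.1, -202.3, 10.1]
ee_rot: [0.88, -0.474, 0.001, -0.0]
contact_force: [-1.6, 1.1, 6.2]
gripper_width: 37.2
grasp_force: 62.0
```

Emit:
send_rows --targets '[{"gripper": 1, "x": 0, "y": 0, "z": 0, "ax": 0, "ay": 0, "az": 0}, {"gripper": 1, "x": 0, "y": 0, "z": 0, "ax": 0, "ay": 0, "az": 0}, {"gripper": 1, "x": 0, "y": 0, "z": 0, "ax": 0, "ay": 0, "az": 0}, {"gripper": 1, "x": 0, "y": 0, "z": 0, "ax": 0, "ay": 0, "az": 0}, {"gripper": 1, "x": 0, "y": 0, "z": 0, "ax": 0, "ay": 0, "az": 0}]'

```text
clock: 12.5
position: [444.0, -202.3, 10.1]
ee_rot: [0.88, -0.474, 0.001, -0.0]
contact_force: [-0.5, 0.4, 6.7]
gripper_width: 37.3
grasp_force: 62.0
```

Lift, turn back 33°, and check the force.

Emit:
send_rows --targets '[{"gripper": 1, "x": 0, "y": 0, "z": -1.5, "ax": 0, "ay": 0, "az": 0}, {"gripper": 1, "x": 0, "y": 0, "z": -2.5, "ax": 0, "ay": 0, "az": 0}, {"gripper": 1, "x": 0, "y": 0, "z": -2.5, "ax": 0, "ay": 0, "az": 0}, {"gripper": 1, "x": 0, "y": 0, "z": -2.5, "ax": 0, "ay": 0, "az": 0}, {"gripper": 1, "x": 0, "y": 0, "z": -1, "ax": 0, "ay": 0, "az": 0}]'

```text
clock: 12.92
position: [444.4, -202.4, 111.7]
ee_rot: [0.88, -0.475, 0.002, -0.001]
contact_force: [0.7, -1.2, -3.9]
gripper_width: 36.9
grasp_force: 61.3
```

Emit:
send_rows --targets '[{"gripper": 1, "x": 0, "y": 0, "z": 0, "ax": 0, "ay": 0, "az": 7}, {"gripper": 1, "x": 0, "y": 0, "z": 0, "ax": 0, "ay": 0, "az": 7}, {"gripper": 1, "x": 0, "y": 0, "z": 0, "ax": 0, "ay": 0, "az": 7}, {"gripper": 1, "x": 0, "y": 0, "z": 0, "ax": 0, "ay": 0, "az": 7}, {"gripper": 1, "x": 0, "y": 0, "z": 0, "ax": 0, "ay": 0, "az": 5.4}]'

```text
clock: 13.33
position: [442.2, -201.9, 108.2]
ee_rot: [-0.704, 0.71, 0.001, -0.0]
contact_force: [0.5, -0.2, -4.3]
gripper_width: 37.3
grasp_force: 61.1
```

Emit:
send_rows --targets '[{"gripper": 1, "x": -1.4, "y": -3.6, "z": 0, "ax": 0, "ay": 0, "az": 0}, {"gripper": 1, "x": -1.4, "y": -3.6, "z": 0, "ax": 0, "ay": 0, "az": 0}, {"gripper": 1, "x": -1.4, "y": -3.6, "z": 0, "ax": 0, "ay": 0, "az": 0}, {"gripper": 1, "x": -1.2, "y": -3.6, "z": 0, "ax": 0, "ay": 0, "az": 0}, {"gripper": 1, "x": 0, "y": -1.6, "z": 0, "ax": 0, "ay": 0, "az": 0}]'

```text
clock: 13.75
position: [607.2, -146.1, 108.0]
ee_rot: [0.708, -0.707, 0.001, -0.001]
contact_force: [0.5, -0.7, -4.2]
gripper_width: 36.9
grasp_force: 61.6
```

Emit:
send_rows --targets '[{"gripper": 1, "x": 0, "y": 0, "z": 2, "ax": 0, "ay": 0, "az": 0}, {"gripper": 1, "x": 0, "y": 0, "z": 2, "ax": 0, "ay": 0, "az": 0}, {"gripper": 1, "x": 0, "y": 0, "z": 0, "ax": 0, "ay": 0, "az": 0}, {"gripper": 1, "x": 0, "y": 0, "z": 0, "ax": 0, "ay": 0, "az": 0}, {"gripper": 1, "x": 0, "y": 0, "z": 0, "ax": 0, "ay": 0, "az": 0}]'

```text
clock: 14.17
position: [603.6, -148.6, 69.4]
ee_rot: [-0.707, 0.708, -0.0, -0.0]
contact_force: [-0.0, 0.9, -3.0]
gripper_width: 37.6
grasp_force: 61.5
```

Emit:
send_rows --targets '[{"gripper": 1, "x": 0, "y": 0, "z": 2, "ax": 0, "ay": 0, "az": 0}, {"gripper": 1, "x": 0, "y": 0, "z": 2, "ax": 0, "ay": 0, "az": 0}, {"gripper": 1, "x": 0, "y": 0, "z": 0.9, "ax": 0, "ay": 0, "az": 0}, {"gripper": 1, "x": 0, "y": 0, "z": 0, "ax": 0, "ay": 0, "az": 0}, {"gripper": 1, "x": 0, "y": 0, "z": 0, "ax": 0, "ay": 0, "az": 0}]'

```text
clock: 14.58
position: [603.9, -148.6, 20.7]
ee_rot: [-0.707, 0.707, -0.0, 0.0]
contact_force: [0.7, 0.4, -2.4]
gripper_width: 37.3
grasp_force: 61.6
```

Emit:
send_rows --targets '[{"gripper": 1, "x": 0, "y": 0, "z": 0, "ax": 0, "ay": 0, "az": 0}, {"gripper": 1, "x": 0, "y": 0, "z": 0, "ax": 0, "ay": 0, "az": 0}, {"gripper": 1, "x": 0, "y": 0, "z": 0, "ax": 0, "ay": 0, "az": 0}, {"gripper": 1, "x": 0, "y": 0, "z": 0, "ax": 0, "ay": 0, "az": 0}, {"gripper": 1, "x": 0, "y": 0, "z": 0, "ax": 0, "ay": 0, "az": 0}]'

```text
clock: 15.0
position: [603.6, -148.4, 20.4]
ee_rot: [-0.707, 0.708, -0.0, 0.0]
contact_force: [-0.7, -0.2, -4.0]
gripper_width: 37.2
grasp_force: 61.6
```

Emit:
send_rows --targets '[{"gripper": 1, "x": 0, "y": 0, "z": 0.4, "ax": 0, "ay": 0, "az": 0}, {"gripper": 1, "x": 0, "y": 0, "z": 0, "ax": 0, "ay": 0, "az": 0}, {"gripper": 1, "x": 0, "y": 0, "z": 0, "ax": 0, "ay": 0, "az": 0}, {"gripper": 1, "x": 0, "y": 0, "z": 0, "ax": 0, "ay": 0, "az": 0}, {"gripper": 1, "x": 0, "y": 0, "z": 0, "ax": 0, "ay": 0, "az": 0}]'

```text
clock: 15.42
position: [604.2, -148.4, 16.2]
ee_rot: [-0.707, 0.707, -0.001, 0.0]
contact_force: [1.1, 0.3, -1.9]
gripper_width: 37.0
grasp_force: 61.9
```

Emit:
send_rows --targets '[{"gripper": -0.4, "x": 0, "y": 0, "z": 0, "ax": 0, "ay": 0, "az": 0}, {"gripper": -0.4, "x": 0, "y": 0, "z": 0, "ax": 0, "ay": 0, "az": 0}, {"gripper": -0.4, "x": 0, "y": 0, "z": 0, "ax": 0, "ay": 0, "az": 0}, {"gripper": -0.4, "x": 0, "y": 0, "z": 0, "ax": 0, "ay": 0, "az": 0}, {"gripper": -0.4, "x": 0, "y": 0, "z": 0, "ax": 0, "ay": 0, "az": 0}]'

```text
clock: 15.83
position: [603.3, -148.5, 15.9]
ee_rot: [-0.707, 0.708, 0.0, -0.0]
contact_force: [-0.4, -0.4, 0.1]
gripper_width: 59.9
grasp_force: 0.0
```

Emit:
send_rows --targets '[{"gripper": -0.4, "x": 0, "y": 0, "z": -1, "ax": 0, "ay": 0, "az": 0}, {"gripper": -0.4, "x": 0, "y": 0, "z": -2, "ax": 0, "ay": 0, "az": 0}, {"gripper": -0.4, "x": 0, "y": 0, "z": -3, "ax": 0, "ay": 0, "az": 0}, {"gripper": -0.4, "x": 0, "y": 0, "z": -3, "ax": 0, "ay": 0, "az": 0}, {"gripper": -0.4, "x": 0, "y": 0, "z": 0, "ax": 0, "ay": 0, "az": 0}]'

```text
clock: 16.25
position: [607.7, -149.0, 113.7]
ee_rot: [0.707, -0.707, 0.005, -0.004]
contact_force: [1.0, -0.1, 0.6]
gripper_width: 59.7
grasp_force: 0.0
```

Emit:
send_rows --targets '[{"gripper": -1, "x": -1.4, "y": 3.8, "z": 0, "ax": 0, "ay": 0, "az": 0}, {"gripper": -1, "x": -1.4, "y": 3.8, "z": 0, "ax": 0, "ay": 0, "az": 0}, {"gripper": -1, "x": -1.4, "y": 3.8, "z": 0, "ax": 0, "ay": 0, "az": 0}, {"gripper": -1, "x": -1.1, "y": 3.8, "z": 0, "ax": 0, "ay": 0, "az": 0}, {"gripper": -1, "x": 0, "y": 0.9, "z": 0, "ax": 0, "ay": 0, "az": 0}]'

```text
clock: 16.67
position: [435.7, -94.5, 105.7]
ee_rot: [-0.707, 0.708, 0.002, -0.001]
contact_force: [0.7, 1.1, 0.3]
gripper_width: 85.6
grasp_force: 0.0
```

Emit:
send_rows --targets '[{"gripper": -1, "x": 0, "y": 0, "z": 3, "ax": 0, "ay": 0, "az": 0}, {"gripper": -1, "x": 0, "y": 0, "z": 3, "ax": 0, "ay": 0, "az": 0}, {"gripper": -1, "x": 0, "y": 0, "z": 0, "ax": 0, "ay": 0, "az": 0}, {"gripper": -1, "x": 0, "y": 0, "z": 0, "ax": 0, "ay": 0, "az": 0}, {"gripper": -1, "x": 0, "y": 0, "z": 0, "ax": 0, "ay": 0, "az": 0}]'

```text
clock: 17.08
position: [443.7, -95.2, 47.1]
ee_rot: [-0.707, 0.707, -0.001, 0.001]
contact_force: [-0.2, -0.5, -0.8]
gripper_width: 85.4
grasp_force: 0.0
```

Emit:
send_rows --targets '[{"gripper": -1, "x": 0, "y": 0, "z": 2, "ax": 0, "ay": 0, "az": 0}, {"gripper": -1, "x": 0, "y": 0, "z": 2, "ax": 0, "ay": 0, "az": 0}, {"gripper": -1, "x": 0, "y": 0, "z": 0.5, "ax": 0, "ay": 0, "az": 0}, {"gripper": -1, "x": 0, "y": 0, "z": 0, "ax": 0, "ay": 0, "az": 0}, {"gripper": -1, "x": 0, "y": 0, "z": 0, "ax": 0, "ay": 0, "az": 0}]'

```text
clock: 17.5
position: [443.5, -95.2, 1.9]
ee_rot: [-0.707, 0.707, -0.001, 0.001]
contact_force: [-0.2, 0.5, 0.3]
gripper_width: 85.3
grasp_force: 0.0
```

Emit:
send_rows --targets '[{"gripper": 0.1, "x": 0, "y": 0, "z": 0, "ax": 0, "ay": 0, "az": 0}, {"gripper": 0.1, "x": 0, "y": 0, "z": 0, "ax": 0, "ay": 0, "az": 0}, {"gripper": 0.1, "x": 0, "y": 0, "z": 0, "ax": 0, "ay": 0, "az": 0}, {"gripper": 0.1, "x": 0, "y": 0, "z": 0, "ax": 0, "ay": 0, "az": 0}, {"gripper": 0.1, "x": 0, "y": 0, "z": 0, "ax": 0, "ay": 0, "az": 0}]'

```text
clock: 17.92
position: [443.0, -95.1, 2.0]
ee_rot: [-0.707, 0.707, -0.0, 0.0]
contact_force: [-2.5, 0.2, 8.7]
gripper_width: 43.6
grasp_force: 60.1
```

Emit:
send_rows --targets '[{"gripper": 0.1, "x": 0, "y": 0, "z": 0, "ax": 0, "ay": 0, "az": 0}, {"gripper": 0.1, "x": 0, "y": 0, "z": 0, "ax": 0, "ay": 0, "az": 0}, {"gripper": 0.1, "x": 0, "y": 0, "z": 0, "ax": 0, "ay": 0, "az": 0}, {"gripper": 0.1, "x": 0, "y": 0, "z": 0, "ax": 0, "ay": 0, "az": 0}, {"gripper": 0.1, "x": 0, "y": 0, "z": 0, "ax": 0, "ay": 0, "az": 0}]'

```text
clock: 18.33
position: [443.0, -95.1, 2.0]
ee_rot: [-0.707, 0.707, -0.001, 0.0]
contact_force: [-1.7, -0.3, 7.1]
gripper_width: 43.4
grasp_force: 60.1
```

Emit:
send_rows --targets '[{"gripper": 1, "x": 0, "y": 0, "z": -1.5, "ax": 0, "ay": 0, "az": 0}, {"gripper": 1, "x": 0, "y": 0, "z": -2.5, "ax": 0, "ay": 0, "az": 0}, {"gripper": 1, "x": -1.8, "y": 0, "z": -2, "ax": 0, "ay": 0, "az": 0}, {"gripper": 1, "x": -2, "y": 0, "z": -2, "ax": 0, "ay": 0, "az": 0}, {"gripper": 1, "x": 0, "y": 0, "z": 0, "ax": 0, "ay": 0, "az": 0}]'

```text
clock: 18.75
position: [445.1, -55.1, 84.5]
ee_rot: [0.708, -0.707, 0.002, -0.003]
contact_force: [0.7, -0.2, -2.1]
gripper_width: 43.3
grasp_force: 62.5
```

Emit:
send_rows --targets '[{"gripper": 1, "x": 0, "y": -3.5, "z": 0, "ax": 0, "ay": 0, "az": 0}, {"gripper": 1, "x": 0, "y": -3.5, "z": 0, "ax": 0, "ay": 0, "az": 0}, {"gripper": 1, "x": 0, "y": -3.5, "z": 0, "ax": 0, "ay": 0, "az": 0}, {"gripper": 1, "x": 0, "y": -3.5, "z": 0, "ax": 0, "ay": 0, "az": 0}, {"gripper": 1, "x": 0, "y": -2, "z": 0, "ax": 0, "ay": 0, "az": 0}]'

```text
clock: 19.17
position: [605.6, -57.6, 80.0]
ee_rot: [-0.707, 0.708, -0.0, 0.0]
contact_force: [0.6, 0.1, -2.3]
gripper_width: 43.3
grasp_force: 62.5
```

Emit:
send_rows --targets '[{"gripper": 1, "x": 0, "y": 0, "z": 2, "ax": 0, "ay": 0, "az": 0}, {"gripper": 1, "x": 0, "y": 0, "z": 2, "ax": 0, "ay": 0, "az": 0}, {"gripper": 1, "x": 0, "y": 0, "z": 1, "ax": 0, "ay": 0, "az": 0}, {"gripper": 1, "x": 0, "y": 0, "z": 0, "ax": 0, "ay": 0, "az": 0}, {"gripper": 1, "x": 0, "y": 0, "z": 0, "ax": 0, "ay": 0, "az": 0}]'

```text
clock: 19.58
position: [601.8, -57.7, 30.1]
ee_rot: [-0.707, 0.708, 0.001, -0.001]
contact_force: [0.1, 0.2, -2.4]
gripper_width: 43.5
grasp_force: 62.5
```

Emit:
send_rows --targets '[{"gripper": 1, "x": 0, "y": 0, "z": 1.4, "ax": 0, "ay": 0, "az": 0}, {"gripper": 1, "x": 0, "y": 0, "z": 0.7, "ax": 0, "ay": 0, "az": 0}, {"gripper": 1, "x": 0, "y": 0, "z": 0, "ax": 0, "ay": 0, "az": 0}, {"gripper": 1, "x": 0, "y": 0, "z": 0, "ax": 0, "ay": 0, "az": 0}, {"gripper": 1, "x": 0, "y": 0, "z": 0, "ax": 0, "ay": 0, "az": 0}]'

```text
clock: 20.0
position: [603.1, -57.4, 10.8]
ee_rot: [-0.707, 0.707, -0.001, 0.001]
contact_force: [0.5, 0.1, -2.4]
gripper_width: 43.4
grasp_force: 62.5
```

Emit:
send_rows --targets '[{"gripper": -0.4, "x": 0, "y": 0, "z": 0, "ax": 0, "ay": 0, "az": 0}, {"gripper": -0.4, "x": 0, "y": 0, "z": 0, "ax": 0, "ay": 0, "az": 0}, {"gripper": -0.4, "x": 0, "y": 0, "z": 0, "ax": 0, "ay": 0, "az": 0}, {"gripper": -0.4, "x": 0, "y": 0, "z": 0, "ax": 0, "ay": 0, "az": 0}, {"gripper": -0.4, "x": 0, "y": 0, "z": 0, "ax": 0, "ay": 0, "az": 0}]'

```text
clock: 20.42
position: [602.8, -57.4, 10.3]
ee_rot: [-0.707, 0.708, -0.0, 0.0]
contact_force: [0.0, 0.2, -0.2]
gripper_width: 59.8
grasp_force: 0.0
```

Emit:
send_rows --targets '[{"gripper": -0.4, "x": 0, "y": 0, "z": -1, "ax": 0, "ay": 0, "az": 0}, {"gripper": -0.4, "x": 0, "y": 0, "z": -3, "ax": 0, "ay": 0, "az": 0}, {"gripper": -0.4, "x": 0, "y": 0, "z": -3, "ax": 0, "ay": 0, "az": 0}, {"gripper": -0.4, "x": 0, "y": 0, "z": -3, "ax": 0, "ay": 0, "az": 0}, {"gripper": -1, "x": 0, "y": 0, "z": 0, "ax": 0, "ay": 0, "az": 0}]'

```text
clock: 20.83
position: [606.9, -57.3, 117.7]
ee_rot: [0.707, -0.707, 0.005, -0.005]
contact_force: [1.3, 0.1, 0.3]
gripper_width: 69.8
grasp_force: 0.0
```

```bash
python3 - <<'E'
from h import *
im,q=pts("scene")
cv2.imwrite("pics/s5.png",cv2.resize(im[190:340,250:450,::-1],None,fx=4,fy=4))
E
```

```text
(no output)
```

View pics/s5.png

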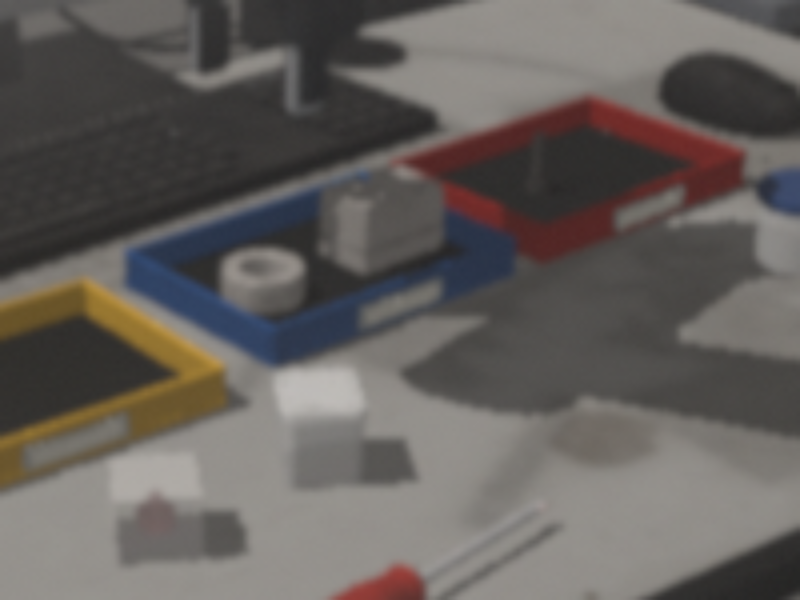

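The vee block (380,220) and ring (263,280) are flat in the blue tray. Next is the square tub.

Emit:
send_rows --targets '[{"gripper": -1, "x": -2.1, "y": 3.4, "z": 0, "ax": 0, "ay": 0, "az": 0}, {"gripper": -1, "x": -2.1, "y": 3.4, "z": 0, "ax": 0, "ay": 0, "az": 0}, {"gripper": -1, "x": -2.1, "y": 3.4, "z": 0, "ax": 0, "ay": 0, "az": 0}, {"gripper": -1, "x": -2.1, "y": 3.4, "z": 0, "ax": 0, "ay": 0, "az": 0}, {"gripper": -1, "x": -1.1, "y": 1.7, "z": 0, "ax": 0, "ay": 0, "az": 0}]'

```text
clock: 21.3
position: [445.1, 38.1, 109.2]
ee_rot: [-0.707, 0.707, 0.001, -0.001]
contact_force: [0.1, 0.2, -0.3]
gripper_width: 85.7
grasp_force: 0.0
```

Emit:
send_rows --targets '[{"gripper": -1, "x": 0, "y": 0, "z": 0, "ax": 0, "ay": 0, "az": 7}, {"gripper": -1, "x": 0, "y": 0, "z": 0, "ax": 0, "ay": 0, "az": 7}, {"gripper": -1, "x": 0, "y": 0, "z": 0, "ax": 0, "ay": 0, "az": 7}, {"gripper": -1, "x": 0, "y": 0, "z": 0, "ax": 0, "ay": 0, "az": 7}, {"gripper": -1, "x": 0, "y": 0, "z": 0, "ax": 0, "ay": 0, "az": 5.6}]'

```text
clock: 21.72
position: [449.0, 37.7, 109.6]
ee_rot: [-0.47, 0.883, 0.0, -0.001]
contact_force: [-0.7, 0.4, -0.2]
gripper_width: 85.4
grasp_force: 0.0
```

Emit:
send_rows --targets '[{"gripper": -1, "x": 0, "y": 0, "z": 3, "ax": 0, "ay": 0, "az": 0}, {"gripper": -1, "x": 0, "y": 0, "z": 0.5, "ax": 0, "ay": 0, "az": 0}, {"gripper": -1, "x": 0, "y": 0, "z": 0, "ax": 0, "ay": 0, "az": 0}, {"gripper": -1, "x": 0, "y": 0, "z": 0, "ax": 0, "ay": 0, "az": 0}, {"gripper": -1, "x": 0, "y": 0, "z": 0, "ax": 0, "ay": 0, "az": 0}]'

```text
clock: 22.13
position: [450.1, 37.9, 75.5]
ee_rot: [-0.472, 0.881, -0.0, 0.0]
contact_force: [0.1, -0.6, -0.3]
gripper_width: 85.1
grasp_force: 0.0
```

Emit:
send_rows --targets '[{"gripper": -1, "x": 0, "y": 0, "z": 2.5, "ax": 0, "ay": 0, "az": 0}, {"gripper": -1, "x": 0, "y": 0, "z": 2.5, "ax": 0, "ay": 0, "az": 0}, {"gripper": -1, "x": 0, "y": 0, "z": 1.2, "ax": 0, "ay": 0, "az": 0}, {"gripper": -1, "x": 0, "y": 0, "z": 0, "ax": 0, "ay": 0, "az": 0}, {"gripper": -1, "x": 0, "y": 0, "z": 0, "ax": 0, "ay": 0, "az": 0}]'

```text
clock: 22.55
position: [450.1, 37.9, 13.3]
ee_rot: [-0.472, 0.882, -0.0, 0.0]
contact_force: [0.4, -0.7, 0.5]
gripper_width: 85.7
grasp_force: 0.0
```

Emit:
send_rows --targets '[{"gripper": 1, "x": 0, "y": 0, "z": 0, "ax": 0, "ay": 0, "az": 0}, {"gripper": 1, "x": 0, "y": 0, "z": 0, "ax": 0, "ay": 0, "az": 0}, {"gripper": 1, "x": 0, "y": 0, "z": 0, "ax": 0, "ay": 0, "az": 0}, {"gripper": 1, "x": 0, "y": 0, "z": 0, "ax": 0, "ay": 0, "az": 0}, {"gripper": 1, "x": 0, "y": 0, "z": 0, "ax": 0, "ay": 0, "az": 0}]'

```text
clock: 22.97
position: [450.5, 38.2, 14.0]
ee_rot: [-0.472, 0.881, -0.0, 0.001]
contact_force: [-1.6, 1.1, 6.7]
gripper_width: 43.5
grasp_force: 61.7
```

Emit:
send_rows --targets '[{"gripper": 1, "x": 0, "y": 0, "z": 0, "ax": 0, "ay": 0, "az": 0}, {"gripper": 1, "x": 0, "y": 0, "z": 0, "ax": 0, "ay": 0, "az": 0}, {"gripper": 1, "x": 0, "y": 0, "z": 0, "ax": 0, "ay": 0, "az": 0}, {"gripper": 1, "x": 0, "y": 0, "z": 0, "ax": 0, "ay": 0, "az": 0}, {"gripper": 1, "x": 0, "y": 0, "z": 0, "ax": 0, "ay": 0, "az": 0}]'

```text
clock: 23.38
position: [450.5, 38.2, 14.0]
ee_rot: [-0.472, 0.881, -0.0, 0.001]
contact_force: [-1.6, 0.6, 6.5]
gripper_width: 43.2
grasp_force: 61.7
```

Emit:
send_rows --targets '[{"gripper": 1, "x": 0, "y": 0, "z": -1.5, "ax": 0, "ay": 0, "az": 0}, {"gripper": 1, "x": 0, "y": 0, "z": -2.5, "ax": 0, "ay": 0, "az": 0}, {"gripper": 1, "x": 0, "y": 0, "z": -2.5, "ax": 0, "ay": 0, "az": 0}, {"gripper": 1, "x": 0, "y": 0, "z": -2.5, "ax": 0, "ay": 0, "az": 0}, {"gripper": 1, "x": 0, "y": 0, "z": -0.5, "ax": 0, "ay": 0, "az": 0}]'

```text
clock: 23.8
position: [452.0, 38.6, 111.9]
ee_rot: [-0.472, 0.881, -0.001, 0.004]
contact_force: [0.2, -0.3, -0.7]
gripper_width: 43.4
grasp_force: 61.0
```

Emit:
send_rows --targets '[{"gripper": 1, "x": 0, "y": 0, "z": 0, "ax": 0, "ay": 0, "az": -7}, {"gripper": 1, "x": 0, "y": 0, "z": 0, "ax": 0, "ay": 0, "az": -7}, {"gripper": 1, "x": 0, "y": 0, "z": 0, "ax": 0, "ay": 0, "az": -7}, {"gripper": 1, "x": 0, "y": 0, "z": 0, "ax": 0, "ay": 0, "az": -7}, {"gripper": 1, "x": 0, "y": 0, "z": 0, "ax": 0, "ay": 0, "az": -5.7}]'

```text
clock: 24.22
position: [449.2, 37.7, 107.6]
ee_rot: [0.709, -0.705, -0.0, 0.0]
contact_force: [0.2, 0.3, 0.1]
gripper_width: 43.8
grasp_force: 61.0
```

Emit:
send_rows --targets '[{"gripper": 1, "x": -1, "y": -3.5, "z": 0, "ax": 0, "ay": 0, "az": 0}, {"gripper": 1, "x": -1, "y": -3.5, "z": 0, "ax": 0, "ay": 0, "az": 0}, {"gripper": 1, "x": -1, "y": -3.5, "z": 0, "ax": 0, "ay": 0, "az": 0}, {"gripper": 1, "x": -0.4, "y": -3.5, "z": 0, "ax": 0, "ay": 0, "az": 0}, {"gripper": 1, "x": 0, "y": -1, "z": 0, "ax": 0, "ay": 0, "az": 0}]'

```text
clock: 24.63
position: [604.2, 72.9, 107.2]
ee_rot: [0.707, -0.707, 0.001, -0.001]
contact_force: [-0.1, 0.7, 0.1]
gripper_width: 43.8
grasp_force: 61.2
```

Emit:
send_rows --targets '[{"gripper": 1, "x": 0, "y": 0, "z": 2.5, "ax": 0, "ay": 0, "az": 0}, {"gripper": 1, "x": 0, "y": 0, "z": 2.5, "ax": 0, "ay": 0, "az": 0}, {"gripper": 1, "x": 0, "y": 0, "z": 0, "ax": 0, "ay": 0, "az": 0}, {"gripper": 1, "x": 0, "y": 0, "z": 0, "ax": 0, "ay": 0, "az": 0}, {"gripper": 1, "x": 0, "y": 0, "z": 0, "ax": 0, "ay": 0, "az": 0}]'

```text
clock: 25.05
position: [600.2, 72.0, 58.8]
ee_rot: [0.707, -0.707, 0.0, -0.0]
contact_force: [1.1, 0.9, 0.0]
gripper_width: 43.4
grasp_force: 61.2
```

Emit:
send_rows --targets '[{"gripper": 1, "x": 0, "y": 0, "z": 2, "ax": 0, "ay": 0, "az": 0}, {"gripper": 1, "x": 0, "y": 0, "z": 1, "ax": 0, "ay": 0, "az": 0}, {"gripper": 1, "x": 0, "y": 0, "z": 0.8, "ax": 0, "ay": 0, "az": 0}, {"gripper": 1, "x": 0, "y": 0, "z": 0, "ax": 0, "ay": 0, "az": 0}, {"gripper": 1, "x": 0, "y": 0, "z": 0, "ax": 0, "ay": 0, "az": 0}]'

```text
clock: 25.47
position: [600.0, 72.0, 20.4]
ee_rot: [0.707, -0.707, 0.0, -0.0]
contact_force: [0.1, 0.3, 0.7]
gripper_width: 43.6
grasp_force: 61.9
```

Emit:
send_rows --targets '[{"gripper": 1, "x": 0, "y": 0, "z": 0, "ax": 0, "ay": 0, "az": 0}, {"gripper": 1, "x": 0, "y": 0, "z": 0, "ax": 0, "ay": 0, "az": 0}, {"gripper": -0.4, "x": 0, "y": 0, "z": 0, "ax": 0, "ay": 0, "az": 0}, {"gripper": -0.4, "x": 0, "y": 0, "z": 0, "ax": 0, "ay": 0, "az": 0}, {"gripper": -0.4, "x": 0, "y": 0, "z": 0, "ax": 0, "ay": 0, "az": 0}]'

```text
clock: 25.88
position: [599.7, 71.9, 20.0]
ee_rot: [0.707, -0.707, 0.0, -0.0]
contact_force: [1.2, 0.0, -0.0]
gripper_width: 59.8
grasp_force: 0.0
```

Emit:
send_rows --targets '[{"gripper": -0.4, "x": 0, "y": 0, "z": 0, "ax": 0, "ay": 0, "az": 0}, {"gripper": -0.4, "x": 0, "y": 0, "z": 0, "ax": 0, "ay": 0, "az": 0}, {"gripper": -0.4, "x": 0, "y": 0, "z": -1, "ax": 0, "ay": 0, "az": 0}, {"gripper": -0.4, "x": 0, "y": 0, "z": -3, "ax": 0, "ay": 0, "az": 0}, {"gripper": -0.4, "x": 0, "y": 0, "z": -3, "ax": 0, "ay": 0, "az": 0}]'

```text
clock: 26.3
position: [598.7, 71.5, 89.9]
ee_rot: [0.707, -0.707, -0.001, 0.002]
contact_force: [1.1, 0.7, -0.1]
gripper_width: 59.8
grasp_force: 0.0
```

Emit:
send_rows --targets '[{"gripper": -1, "x": 0, "y": 0, "z": -3, "ax": 0, "ay": 0, "az": 0}, {"gripper": -1, "x": 0, "y": 0, "z": 0, "ax": 0, "ay": 0, "az": 0}, {"gripper": -1, "x": 0, "y": 0, "z": 0, "ax": 0, "ay": 0, "az": 0}, {"gripper": -1, "x": 0, "y": 0, "z": 0, "ax": 0, "ay": 0, "az": 0}, {"gripper": -1, "x": 0, "y": 0, "z": 0, "ax": 0, "ay": 0, "az": 0}]'

```text
clock: 26.72
position: [598.7, 71.6, 118.9]
ee_rot: [0.707, -0.707, -0.001, 0.001]
contact_force: [-0.9, 0.5, -0.1]
gripper_width: 85.5
grasp_force: 0.0
```

Emit:
send_rows --targets '[{"gripper": -1, "x": 3.8, "y": 1.4, "z": 0, "ax": 0, "ay": 0, "az": 0}, {"gripper": -1, "x": 3.8, "y": 1.4, "z": 0, "ax": 0, "ay": 0, "az": 0}, {"gripper": -1, "x": 3.8, "y": 1.4, "z": 0, "ax": 0, "ay": 0, "az": 0}, {"gripper": -1, "x": 3.8, "y": 1.4, "z": 0, "ax": 0, "ay": 0, "az": 0}, {"gripper": -1, "x": 3.8, "y": 1.4, "z": 0, "ax": 0, "ay": 0, "az": 0}]'

```text
clock: 27.13
position: [527.9, -119.6, 118.6]
ee_rot: [0.708, -0.707, -0.001, 0.001]
contact_force: [-0.0, -0.5, -0.7]
gripper_width: 85.6
grasp_force: 0.0
```

Emit:
send_rows --targets '[{"gripper": -1, "x": 3.8, "y": 1.4, "z": 0, "ax": 0, "ay": 0, "az": 0}, {"gripper": -1, "x": 3.8, "y": 1.4, "z": 0, "ax": 0, "ay": 0, "az": 0}, {"gripper": -1, "x": 3.8, "y": 1.4, "z": 0, "ax": 0, "ay": 0, "az": 0}, {"gripper": -1, "x": 3.8, "y": 1.4, "z": 0, "ax": 0, "ay": 0, "az": 0}, {"gripper": -1, "x": 3.8, "y": 1.4, "z": 0, "ax": 0, "ay": 0, "az": 0}]'

```text
clock: 27.55
position: [458.1, -309.6, 118.6]
ee_rot: [0.707, -0.707, -0.001, 0.001]
contact_force: [1.2, 0.1, 0.3]
gripper_width: 85.5
grasp_force: 0.0
```

Emit:
send_rows --targets '[{"gripper": -1, "x": 2, "y": 1.2, "z": 0, "ax": 0, "ay": 0, "az": 0}, {"gripper": -1, "x": 0, "y": 0, "z": 0, "ax": 0, "ay": 0, "az": 0}, {"gripper": -1, "x": 0, "y": 0, "z": 0, "ax": 0, "ay": 0, "az": 0}, {"gripper": -1, "x": 0, "y": 0, "z": 0, "ax": 0, "ay": 0, "az": 0}, {"gripper": -1, "x": 0, "y": 0, "z": 0, "ax": 0, "ay": 0, "az": 0}]'

```text
clock: 27.97
position: [448.0, -327.3, 119.3]
ee_rot: [0.708, -0.706, -0.001, 0.0]
contact_force: [-0.1, 0.5, 0.6]
gripper_width: 85.3
grasp_force: 0.0
```

Emit:
send_rows --targets '[{"gripper": -1, "x": 0.2, "y": 0.1, "z": 2.5, "ax": 0, "ay": 0, "az": 0}, {"gripper": -1, "x": 0, "y": 0, "z": 3, "ax": 0, "ay": 0, "az": 0}, {"gripper": -1, "x": 0, "y": 0, "z": 2.5, "ax": 0, "ay": 0, "az": 0}, {"gripper": -1, "x": 0, "y": 0, "z": 2, "ax": 0, "ay": 0, "az": 0}, {"gripper": -1, "x": 0, "y": 0, "z": 0, "ax": 0, "ay": 0, "az": 0}]'

```text
clock: 28.38
position: [444.5, -327.7, 15.8]
ee_rot: [0.708, -0.707, -0.004, 0.002]
contact_force: [-1.1, 0.3, -0.4]
gripper_width: 85.1
grasp_force: 0.0
```

Emit:
send_rows --targets '[{"gripper": -1, "x": 0, "y": 0, "z": 0, "ax": 0, "ay": 0, "az": 0}, {"gripper": 1, "x": 0, "y": 0, "z": 0, "ax": 0, "ay": 0, "az": 0}, {"gripper": 1, "x": 0, "y": 0, "z": 0, "ax": 0, "ay": 0, "az": 0}, {"gripper": 1, "x": 0, "y": 0, "z": 0, "ax": 0, "ay": 0, "az": 0}, {"gripper": 1, "x": 0, "y": 0, "z": 0, "ax": 0, "ay": 0, "az": 0}]'

```text
clock: 28.8
position: [448.4, -330.6, 22.1]
ee_rot: [0.708, -0.707, 0.002, -0.001]
contact_force: [0.6, 1.1, 5.9]
gripper_width: 55.6
grasp_force: 62.8
```

Emit:
send_rows --targets '[{"gripper": 1, "x": 0, "y": 0, "z": 0, "ax": 0, "ay": 0, "az": 0}, {"gripper": 1, "x": 0, "y": 0, "z": 0, "ax": 0, "ay": 0, "az": 0}, {"gripper": 1, "x": 0, "y": 0, "z": 0, "ax": 0, "ay": 0, "az": 0}, {"gripper": 1, "x": 0, "y": 0, "z": 0, "ax": 0, "ay": 0, "az": 0}, {"gripper": 1, "x": 0, "y": 0, "z": 0, "ax": 0, "ay": 0, "az": 0}]'

```text
clock: 29.22
position: [448.4, -330.6, 22.1]
ee_rot: [0.708, -0.707, 0.002, -0.001]
contact_force: [-0.1, 1.7, 6.0]
gripper_width: 55.9
grasp_force: 62.8
```

Emit:
send_rows --targets '[{"gripper": 1, "x": 0, "y": 0, "z": -1.5, "ax": 0, "ay": 0, "az": 0}, {"gripper": 1, "x": 0, "y": 0, "z": -2.5, "ax": 0, "ay": 0, "az": 0}, {"gripper": 1, "x": 0, "y": 0, "z": -3, "ax": 0, "ay": 0, "az": 0}, {"gripper": 1, "x": 0, "y": 0, "z": -3, "ax": 0, "ay": 0, "az": 0}, {"gripper": 1, "x": 0, "y": 0, "z": -1, "ax": 0, "ay": 0, "az": 0}]'

```text
clock: 29.63
position: [449.1, -331.5, 135.4]
ee_rot: [0.708, -0.707, 0.005, -0.001]
contact_force: [0.8, -0.0, -1.2]
gripper_width: 55.8
grasp_force: 63.5
```

Emit:
send_rows --targets '[{"gripper": 1, "x": -3.8, "y": -1.2, "z": 0, "ax": 0, "ay": 0, "az": 0}, {"gripper": 1, "x": -3.8, "y": -1.2, "z": 0, "ax": 0, "ay": 0, "az": 0}, {"gripper": 1, "x": -3.8, "y": -1.2, "z": 0, "ax": 0, "ay": 0, "az": 0}, {"gripper": 1, "x": -3.8, "y": -1.2, "z": 0, "ax": 0, "ay": 0, "az": 0}, {"gripper": 1, "x": -3.8, "y": -1.2, "z": 0, "ax": 0, "ay": 0, "az": 0}]'

```text
clock: 30.05
position: [506.7, -138.5, 130.3]
ee_rot: [-0.707, 0.707, -0.0, 0.0]
contact_force: [1.3, -0.3, -0.5]
gripper_width: 55.5
grasp_force: 63.5
```

Emit:
send_rows --targets '[{"gripper": 1, "x": -3.8, "y": -1.2, "z": 0, "ax": 0, "ay": 0, "az": 0}, {"gripper": 1, "x": -3.8, "y": -1.2, "z": 0, "ax": 0, "ay": 0, "az": 0}, {"gripper": 1, "x": -3.8, "y": -1.2, "z": 0, "ax": 0, "ay": 0, "az": 0}, {"gripper": 1, "x": -3.8, "y": -1.2, "z": 0, "ax": 0, "ay": 0, "az": 0}, {"gripper": 1, "x": -3.8, "y": -1.2, "z": 0, "ax": 0, "ay": 0, "az": 0}]'

```text
clock: 30.47
position: [566.6, 51.9, 130.2]
ee_rot: [0.707, -0.707, 0.0, -0.0]
contact_force: [0.8, -0.2, 0.3]
gripper_width: 55.3
grasp_force: 63.5
```

Emit:
send_rows --targets '[{"gripper": 1, "x": -3.8, "y": -1.2, "z": 0, "ax": 0, "ay": 0, "az": 0}, {"gripper": 1, "x": -3.8, "y": -1.2, "z": 0, "ax": 0, "ay": 0, "az": 0}, {"gripper": 1, "x": -3.2, "y": -1.0, "z": 0, "ax": 0, "ay": 0, "az": 0}, {"gripper": 1, "x": 0, "y": 0, "z": 0, "ax": 0, "ay": 0, "az": 0}, {"gripper": 1, "x": 0, "y": 0, "z": 0, "ax": 0, "ay": 0, "az": 0}]'

```text
clock: 30.88
position: [600.4, 159.6, 129.4]
ee_rot: [0.708, -0.706, -0.0, 0.0]
contact_force: [0.1, -1.2, -0.5]
gripper_width: 55.6
grasp_force: 63.5
```

Emit:
send_rows --targets '[{"gripper": 1, "x": 0, "y": 0, "z": 3, "ax": 0, "ay": 0, "az": 0}, {"gripper": 1, "x": 0, "y": 0, "z": 3, "ax": 0, "ay": 0, "az": 0}, {"gripper": 1, "x": 0, "y": 0, "z": 2, "ax": 0, "ay": 0, "az": 0}, {"gripper": 1, "x": 0, "y": 0, "z": 0, "ax": 0, "ay": 0, "az": 0}, {"gripper": 1, "x": 0, "y": 0, "z": 0, "ax": 0, "ay": 0, "az": 0}]'

```text
clock: 31.3
position: [599.9, 156.3, 49.4]
ee_rot: [-0.707, 0.707, 0.0, -0.001]
contact_force: [0.6, -0.3, 0.5]
gripper_width: 55.6
grasp_force: 63.6
```

Emit:
send_rows --targets '[{"gripper": 1, "x": 0, "y": 0, "z": 1, "ax": 0, "ay": 0, "az": 0}, {"gripper": 1, "x": 0, "y": 0, "z": 0, "ax": 0, "ay": 0, "az": 0}, {"gripper": 1, "x": 0, "y": 0, "z": 0, "ax": 0, "ay": 0, "az": 0}, {"gripper": 1, "x": 0, "y": 0, "z": 0, "ax": 0, "ay": 0, "az": 0}, {"gripper": 1, "x": 0, "y": 0, "z": 0, "ax": 0, "ay": 0, "az": 0}]'

```text
clock: 31.72
position: [601.1, 158.1, 40.8]
ee_rot: [0.707, -0.707, 0.0, -0.001]
contact_force: [-1.1, -0.3, 0.2]
gripper_width: 55.7
grasp_force: 63.6
```

Emit:
send_rows --targets '[{"gripper": 1, "x": 0, "y": 0, "z": 0.8, "ax": 0, "ay": 0, "az": 0}, {"gripper": 1, "x": 0, "y": 0, "z": 0.4, "ax": 0, "ay": 0, "az": 0}, {"gripper": 1, "x": 0, "y": 0, "z": 0, "ax": 0, "ay": 0, "az": 0}, {"gripper": 1, "x": 0, "y": 0, "z": 0, "ax": 0, "ay": 0, "az": 0}, {"gripper": 1, "x": 0, "y": 0, "z": 0, "ax": 0, "ay": 0, "az": 0}]'

```text
clock: 32.13
position: [600.8, 158.1, 28.2]
ee_rot: [0.707, -0.707, 0.0, -0.0]
contact_force: [-2.0, 1.0, 4.3]
gripper_width: 55.5
grasp_force: 63.8
```

Emit:
send_rows --targets '[{"gripper": -0.7, "x": 0, "y": 0, "z": 0, "ax": 0, "ay": 0, "az": 0}, {"gripper": -0.7, "x": 0, "y": 0, "z": 0, "ax": 0, "ay": 0, "az": 0}, {"gripper": -0.7, "x": 0, "y": 0, "z": 0, "ax": 0, "ay": 0, "az": 0}, {"gripper": -0.7, "x": 0, "y": 0, "z": 0, "ax": 0, "ay": 0, "az": 0}, {"gripper": -0.7, "x": 0, "y": 0, "z": 0, "ax": 0, "ay": 0, "az": 0}]'

```text
clock: 32.55
position: [600.5, 157.7, 27.5]
ee_rot: [0.707, -0.707, -0.0, 0.0]
contact_force: [-0.6, -0.7, 0.9]
gripper_width: 72.4
grasp_force: 0.0
```

Emit:
send_rows --targets '[{"gripper": -0.7, "x": 0, "y": 0, "z": -1, "ax": 0, "ay": 0, "az": 0}, {"gripper": -0.7, "x": 0, "y": 0, "z": -3, "ax": 0, "ay": 0, "az": 0}, {"gripper": -0.7, "x": 0, "y": 0, "z": -3, "ax": 0, "ay": 0, "az": 0}, {"gripper": -0.7, "x": 0, "y": 0, "z": -4, "ax": 0, "ay": 0, "az": 0}, {"gripper": -0.7, "x": 0, "y": 0, "z": -4, "ax": 0, "ay": 0, "az": 0}]'

```text
clock: 32.97
position: [600.0, 157.5, 179.7]
ee_rot: [0.707, -0.707, -0.0, 0.001]
contact_force: [0.8, 0.4, 1.0]
gripper_width: 72.7
grasp_force: 0.0
```

Emit:
send_rows --targets '[{"gripper": -0.7, "x": 0, "y": 0, "z": -3, "ax": 0, "ay": 0, "az": 0}, {"gripper": -0.7, "x": 0, "y": 0, "z": 0, "ax": 0, "ay": 0, "az": 0}, {"gripper": -0.7, "x": 0, "y": 0, "z": 0, "ax": 0, "ay": 0, "az": 0}, {"gripper": -0.7, "x": 0, "y": 0, "z": 0, "ax": 0, "ay": 0, "az": 0}, {"gripper": -0.7, "x": 0, "y": 0, "z": 0, "ax": 0, "ay": 0, "az": 0}]'

```text
clock: 33.38
position: [599.6, 157.5, 206.4]
ee_rot: [0.707, -0.707, -0.001, 0.001]
contact_force: [-0.2, -0.2, 0.4]
gripper_width: 72.7
grasp_force: 0.0
```

```bash
python3 - <<'E'
from h import *
im,q=pts("scene")
cv2.imwrite("pics/s6.png",cv2.resize(im[170:390,130:450,::-1],None,fx=2.5,fy=2.5))
E
```

```text
(no output)
```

View pics/s6.png

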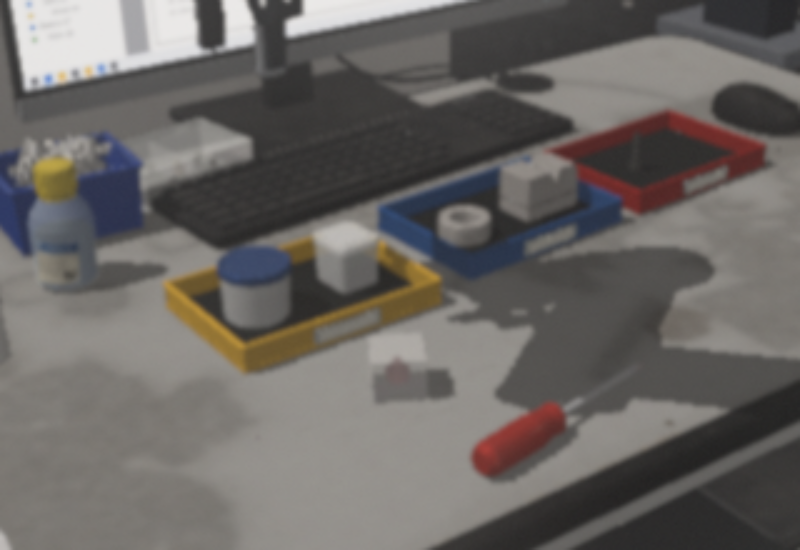

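The picture shows everything in place and upright: tubs at (255,285) and (347,258), ring (463,225), vee (538,187), screw (634,150). The bottle and clear block haven't moved, and the gripper is clear.

```bash
python3 -c "
from bench import arm
print(arm.job_done())"
```

```text
the job is handed in; nothing more can be done
None
```

Job handed in at about 33 s on the robot's clock: the screw went into the red tray first, then the vee block and ring into the blue and both tubs into the yellow, all standing upright in the last picture, with the bottle and clear block left where they were.

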